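Unfold the crank handle and clamp the block

ROBOT

A 7-joint arm with a two-finger parallel gripper is mounted at the origin on a cart in front of the work surface, level with it; the furniture and walls round the work are solid. World frame = base frame: x ahead of the robot, y to its left, z up, the work surface at z = 0. Lengths are in mm, angles in rad, forces in N, time in s.
With the tool pointing down it reaches from about 425 to 950 mm from the base axis. Payload 4.7 kg.
Tool frame: the origin (TCP) lies between the finger pads; the fingertips stand ahead of it and the grasp point (between the pads) lies 2 mm behind it (r.finger_overhang is the z of the fingertips in the tool frame, in mm); z points along the fingers, y is the line along which they close (so a half turn about z gives the same grasp; the last joint's range is limited). The gripper opens to 85 mm and grips with 20 to 120 N. Pads are 22 mm wide; open, the fingers measure 114 mm over their backs; the gripper's body (76 mm by 85 mm) begins 54 mm behind the grasp point. The pads swing forward as they close: fully open they stand 13 mm farther back than shut.
Start: joints at [1.27, 0.469, -0.049, 1.532, 0.024, 1.141, -0.082], TCP at [181.26, -650.224, 248.335] pointing down, gripper open.
Joint ranges: [-2.59, 2.59], [-0.33, 1.99], [-1.39, 1.29], [0.1, 2.45], [-1.04, 4.18], [0.21, 1.99], [-2.66, 2.66]. Speed limits (rad/s): [2.57, 2.57, 3.14, 3.14, 3.14, 3.14, 3.14].

INTERFACE

Orientations are given as [roll, pitch, yaw] about the fixed x, y, z axes, in that order (R = Rz(yaw) Ry(pitch) Rx(roll)).
In Python, from plant import r, imaging, order, spotter gives the robot as it stands.
- The arm moves only by the shell command python3 -m jog [OPENING] [FORCE], which reads ROWS from standard input. ROWS is a JSON list of rows, 1 to 8 of them, each of 4 numbers: dx, dy, dz in parts of the range, where 1.0 means 0.25 m, then a turn about the tool's z in normalised numbers (1 is 2 rad); each row shifts and turns the commanded pose from where the row before left it, along the tool's axes as they then stand; what a row does not reach is not made up. A row lasts 1/12 s, in which the tool goes at most 41.7 mm and 0.125 rad, less where a joint would pass 70% of its speed; a pose out of reach is approached as far as the arm can. OPENING is the finger opening in mm, set as the command begins (- or left out keeps the last). The fingers move at their own pace and stop on an object; FORCE is the grip in N (left out, the last holds). Time passes only in rows, so rows that do not move let the fingers close. It prints the time, the measured TCP pose, the force, the opening and the grip force at its end. Shift and turn numbers lie between -1 and 1, and a call with a number outside is refused. Input that does not fit is refused with a message, and nothing moves.
- r.sense(): the state, without advancing time (a new reading comes with each control period).
- imaging.grab_frame(name): name is "side" or "top" or "wrist"; returns a dict with "pixels" (400x640x3 uint8, blue, green, red), "fx", "fy", "cx", "cy" (pixels), "R" (3x3) and "t" (3): a world point X has camera coordinates R X + t; the wrist camera has in their place "hand_eye" (4x4, takes a point from camera to tool coordinates, whose origin is the TCP and whose axes are the flange's). Camera axes: x right, y down, z forward; pixel columns grow to the right and rows downward; lengths in mm; the calibration is good to about 2 mm. A picture is of the moment at which its call begins: read the wrist's pose just before it. There is no depth.
- order.finish_job(): hands the job in; it is judged then, once.
Trained networks look in a picture, given as the dict that the camera call returned (one of the last four; its "shot" number tells which), for a name from the list of things; names that differ only in an ending like _2 or _b are one class to them, and where a whole thing is asked for, a point or a joint stands for the part that bears it (a point fixed in the world has none). Each returns a list of dicts, best first, with "score" (0 to 1); they miss things now and then, are a little off and sometimes report something else, mostly with a low value. They report only what shows in the picture. A call takes as long as a camera call. They do not tell look-alikes from the thing itself.
- spotter.spot_in(label, picture): "xyz" ([x, y, z] in mm, in the coordinates of the camera as it stood for that picture, good to about 4 mm: the middle of the surface that is visible of it).
- spotter.regions_of(label, picture): "region" (400x640 bool, what is visible of it).
- spotter.spot_point(label, picture): "xyz" ([x, y, z] in mm, in the coordinates of the camera as it stood for that picture, good to about 4 mm: a listed point, or the origin of a listed thing).
The state is a dict: "time_s": time; "qpos": joint angles; "joint_vel": joint speeds; "effort": joint torques, N m; "eef_pos": TCP position; "tool_rot": TCP orientation; "wrist_force": force on the tool from outside, world axes, zero at the start; "moment": the same for the moment, N m; "grip_width": finger opening in mm; "grasp_force": force on a finger pad.
Only numpy, scipy, OpenCV 4.12 (cv2) and the standard library are available. Lean on these libraries where they do the work, as an engineer would, in place of code of your own. Each camera call takes 0.05 s, during which the arm holds its last target. There are 200 camera calls.

TASK

Swing the folded handle of the little rack clamp up until it stands upright on its crank arm, then turn the crank clockwise (seen from above) by that handle until the jaw holds the wood block firmly against the stop, with about 18 N of clamping force and never more than 30 N, which would dent the wood. Do not turn the crank while the handle is still folded, leave the handle standing upright when you let go, and do not disturb the things lying round the clamp.

Things in the scene. Friction and masses are not known exactly. Their poses are not given: they have to be found in the camera images.
- clamp: fixed rack clamp on an dark steel plate 305 x 130 x 12 mm. Origin: on the bench under the vertical crank shaft; +x is the way the jaw closes, z up. The plate runs from x = -70 to +235 mm; a grey gearbox 70 x 80 mm, top 62 mm above the bench, stands round the shaft. The jaw moves 20 mm towards the stop per radian of crank, clockwise seen from above (4.2 rad of travel in all)
- crank_axis (a point): point on the crank shaft's vertical axis, level with the handle's pin, 96 mm above the bench (hub 26 mm across, top 86 mm). The gears are stiff and hold by themselves when let go: turning slowly and freely takes about 5 N at the upright handle (80 mm out), plus about 1 N for each 4 N of clamping force
- handle_pin (a point): horizontal hinge pin of the folding handle at the end of the steel crank arm, 80 mm from the shaft axis, 96 mm above the bench. Own x points outward along the arm, y along the pin, z up. Arm 14 mm wide, its top 84 mm above the bench; two ears beside the pin measure 22 mm over all and rise 7 mm above it
- handle_tip (a point): free end of the folding handle, on its centre line, 68 mm from the pin. A black plastic sleeve 20 mm in diameter covers the part 14 to 68 mm from the pin and spins freely round its own length, so the gripper need not turn while cranking. Own x points from the tip to the pin (straight down when upright)
- fold (a joint): angle of the folding handle: 0 = folded, lying level over the arm and pointing in to the shaft, 1.57 = upright, end stop at 1.60. A stiff hinge, about 3 N at 45 mm from the pin; it stays where it is left
- pad: rubber pad on the face of the moving jaw, 104 mm wide, 15 to 53 mm above the bench, sprung with about 8 N per mm (6 mm travel). Origin: at the height of the bench, under the centre of the pad's face that meets the block; x points towards the stop
- stop: fixed steel stop block 26 x 110 x 42 mm bolted on the plate, at a different distance from the jaw each time. Origin: bottom edge of the face that meets the block, at its middle, 12 mm above the bench; x points away from the jaw
- block: loose planed timber offcut 45 x 140 x 45 mm lying on the plate across the clamp between pad and stop, clear of both; the jaw pushes it along the plate to the stop. Origin: centre of its underside; its 45 mm width lies along its x, its length along y
- oil_can: dark red pump oiler 66 x 89 x 151 mm, a bystander left of the clamp; origin centre of its foot
- oil_stone: pale sharpening stone 50 x 160 x 25 mm, a bystander behind the clamp; origin centre of its underside
- pliers: red-handled combination pliers 39 x 183 x 16 mm, a bystander right of the clamp; origin centre of the underside
Things that resemble listed ones, but are neither listed nor needed, are in the scene too. What is shaped like the block but grey is not meant.

How it is judged (in metres and radians):
On the way, in this order (a step that is already met when the one before it is completed fails the run):
1. the handle has been swung up upright (fold over 1.4 rad) (value of joint fold above 1.4 rad), for 0.2 s.
2. the block is clamped between pad and stop with more than 10 N (contact force between pad and block above 10 N and contact force between stop and block above 8 N), for 0.2 s.
At the end, for the whole second after the job is handed in: the block is held flat and square (within 0.04 rad) between pad and stop, with 10 to 30 N on the pad and over 8 N on the stop, at rest, and the handle stands upright (fold over 1.35 rad) (all of step 2 and angle between the x axis of block and the x axis of stop, either way round below 0.04 rad and angle between block's own z axis and vertical below 0.05 rad and value of joint fold above 1.35 rad and linear speed of each of block, pad below 0.01 m/s); the robot touches nothing.
It fails at once if the block is squeezed with more than 30 N (contact force between pad and block above 30 N).
It fails at once if the jaw is driven more than 8 mm while the handle is folded (fold under 1.2 rad) (value of joint fold below 1.2 rad and distance of pad from where it was at the start of the episode above 0.008 m).
It fails at once if a bystander is moved by more than 20 mm (distance of any of oil_can, oil_stone, pliers from where it was at the start of the episode above 0.02 m).
It also fails if it takes over 72 s, if anything falls off the work surface, if the arm or the gripper's body presses on something with over 40 N, if the wrist force passes 120 N, or if a joint passes its speed limit or range.

## Working session

There is one attempt and no reset: what is moved stays moved. The work goes in short steps, Python scripts to look and compute and a shell command to move; the robot and the scene stay as the last step left them, time stands still between calls to the robot, and variables do not carry over. Pictures are saved under pics/ and viewed, at most 10 in all, crops included, and the job is handed in when it is done.

```bash
ls; mkdir -p pics; cat > h.py <<'E'
import numpy as np, cv2
from plant import r, imaging, order, spotter
from scipy.spatial.transform import Rotation as Ro
def cam(name):
    s=r.sense(); p=imaging.grab_frame(name)
    if name=="wrist":
        T=np.eye(4); T[:3,:3]=Ro.from_euler('xyz',s['tool_rot']).as_matrix(); T[:3,3]=s['eef_pos']
        W=T@np.array(p['hand_eye'])
    else:
        R=np.array(p['R']);W=np.eye(4);W[:3,:3]=R.T;W[:3,3]=-R.T@np.array(p['t']).ravel()
    p['W']=W; return p
def w(p,x): return (p['W']@np.r_[x,1])[:3]
def px(p,X):
    c=np.linalg.inv(p['W'])@np.r_[X,1]; return [p['fx']*c[0]/c[2]+p['cx'],p['fy']*c[1]/c[2]+p['cy']]
def ray(p,u,v,z):
    d=p['W'][:3,:3]@np.array([(u-p['cx'])/p['fx'],(v-p['cy'])/p['fy'],1]);o=p['W'][:3,3]
    return o+d*(z-o[2])/d[2]
E
python3 - <<'E'
from h import *
np.set_printoptions(precision=1,suppress=True)
print(r.sense(), r.finger_overhang)
ims=[]
for n in("side","top"):
    p=cam(n);cv2.imwrite(f'pics/{n}0.png',p['pixels'])
    print(n,p['W'][:3,3])
    for l in("clamp","crank_axis","handle_pin","handle_tip","pad","stop","block","oil_can","oil_stone","pliers"):
        for d in spotter.spot_point(l,p)[:3]:
            X=w(p,d['xyz']);print(l,round(d['score'],2),X,np.array(px(p,X)))
E
```

```text
pics
{'time_s': 0.0, 'qpos': array([ 1.3,  0.5, -0. ,  1.5,  0. ,  1.1, -0.1]), 'joint_vel': array([ 0., -0., -0.,  0.,  0.,  0., -0.]), 'effort': array([ -0. , -51. ,  -0. , -23.8,   0. ,   0. ,  -0. ]), 'eef_pos': array([ 181.1, -649.7,  247.3]), 'tool_rot': array([-3.1,  0. ,  0.3]), 'wrist_force': array([-0.4,  0.3,  0.1]), 'moment': array([-0., -0., -0.]), 'grasp_force': 0.0, 'grip_width': 85.55361220246} 17.0
side [ -97.1  975.9 1132.7]
clamp 0.56 [575.1 112.    0.4] [304.9 234.7]
clamp 0.34 [ 444.3 -368.5    3.3] [409.4 177.6]
crank_axis 0.61 [570.1 115.5  94.2] [305.5 215.5]
handle_pin 0.68 [512.2 169.9  97.1] [309.5 232.5]
handle_tip 0.41 [567.2 127.7 109.8] [303.8 214.3]
pad 0.39 [566.   29.6   3.3] [321.8 221.5]
stop 0.72 [556.2 -40.3  11.9] [336.  209.9]
block 0.83 [547.5 -11.3  11.4] [333.2 215.6]
block 0.71 [414.7 279.4   1.9] [312.8 290.3]
block 0.66 [556.6 -39.7  14.4] [335.9 209.4]
oil_can 0.62 [505.3 396.8   4.5] [263.4 300.2]
oil_stone 0.76 [768.2 119.4  -0.1] [260.  211.5]
pliers 0.67 [ 446.7 -366.6    1.7] [408.6 177.9]
pliers 0.58 [573.4 115.    2.8] [304.7 234.9]
top [ 414.3   13.5 1329.3]
clamp 0.64 [572.7 117.4  -0.1] [288.9 215.3]
crank_axis 0.94 [575.  119.8  93.5] [285.5 210.6]
crank_axis 0.62 [502.9 396.1  -4.9] [196.2 239.7]
handle_pin 0.77 [511.9 173.5  93.3] [266.2 233.3]
handle_tip 0.53 [565.5 119.5 103.6] [285.3 213.5]
pad 0.64 [568.1  29.5  -2.4] [318.  216.5]
stop 0.56 [562.6 -34.9  15.5] [339.5 217.4]
block 0.84 [548.3  -5.1  14.1] [329.6 222.4]
block 0.67 [419.1 277.2  -2.1] [235.1 267.4]
oil_stone 0.57 [765.7 122.3  -0.8] [287.4 153.3]
pliers 0.67 [ 451.2 -370.5    3.8] [452.6 253.6]
```

```bash
python3 - <<'E'
import cv2,numpy as np
a=cv2.imread('pics/side0.png')[130:330,200:460];b=cv2.imread('pics/top0.png')[130:330,180:480]
a=cv2.resize(a,None,fx=2,fy=2);
b=cv2.resize(b,None,fx=2.6,fy=2.6)
cv2.imwrite('pics/b.png',b);cv2.imwrite('pics/a.png',a)
E
```

```text
(no output)
```

View pics/b.png

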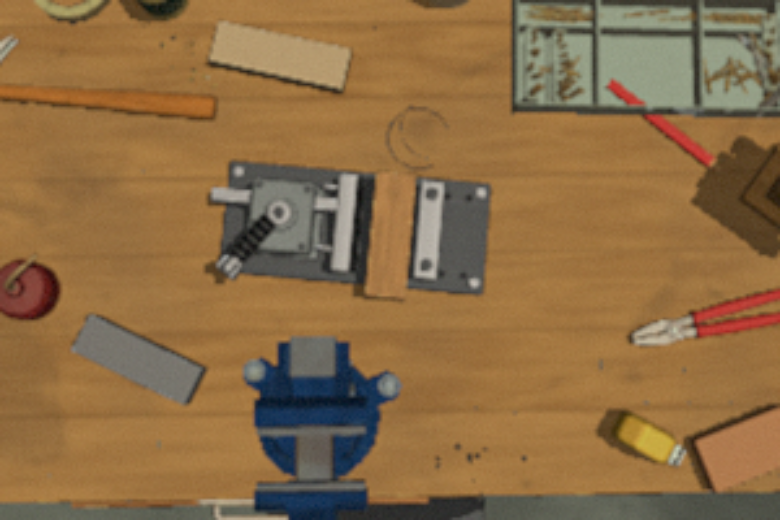

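View pics/a.png

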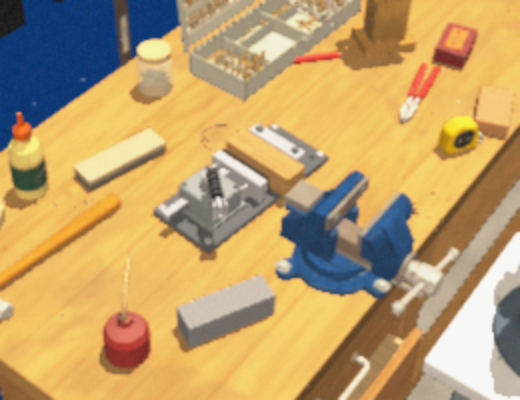

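The top view shows the clamp at crop (225–490, 160–295). The folded black handle runs from the pin at (228,265) to the hub at (280,212). The timber block is at (390,235), between the pad and the stop.

**Look-alikes:** the grey block at crop (138,358) and the brown offcut at (740,450) resemble the block. The vise at (315,410) resembles the clamp, and the pliers' red handles have a similar red stick at (660,120). The side view agrees. I choose the timber block on the plate and the black-sleeved handle at full-frame (276,222).

Next I move over it for a close look.

```bash
cat >> h.py <<'E'
def delta(target,yaw=None):
    s=r.sense();M=Ro.from_euler('xyz',s['tool_rot']).as_matrix()
    d=M.T@(np.array(target)-s['eef_pos']); y=s['tool_rot'][2]
    print('tool d',d.round(1),'yaw',round(y,3),'turn',None if yaw is None else round(y-yaw,3),'q',s['qpos'].round(2),'f',s['wrist_force'].round(1))
E
python3 - <<'E'
from h import *
delta([420,-300,300],-0.72)
E
```

```text
tool d [ 324.  -273.3  -51.7] yaw 0.272 turn 0.992 q [ 1.27  0.47 -0.05  1.53  0.02  1.14 -0.08] f [-0.3  0.1  0.3]
```

The rows are not in the units I measure in: shifts go in shares of 0.25 m and turns go in shares of 2 rad. I convert before sending: 30 mm is 0.12, -25 mm is -0.1.

```bash
echo '[[0.12,-0.1,-0.024,0],[0.12,-0.1,-0.024,0],[0.12,-0.1,-0.024,0],[0.12,-0.1,-0.024,0],[0.12,-0.1,-0.024,0],[0.12,-0.1,-0.024,0],[0.12,-0.1,-0.024,0],[0.12,-0.1,-0.024,0]]' | python3 -m jog 50 40 && python3 -c "
from h import *
delta([540,120,290],-0.72)"
```

```text
time_s: 1.77
eef_pos: [359.5, -391.4, 296.9]
tool_rot: [3.141, -0.0, 0.272]
wrist_force: [1.2, -0.7, 0.7]
grip_width: 50.1
grasp_force: 0.0
tool d [ 311.1 -444.2    6.6] yaw 0.272 turn 0.992 q [ 0.91  0.2  -0.19  1.8   0.04  1.14 -0.59] f [ 1.2 -0.7  0.7]
```

In the tool's units: -32 mm is -0.128, 22 mm is 0.088.

```bash
echo '[[0.088,-0.128,0,0],[0.088,-0.128,0,0],[0.088,-0.128,0,0],[0.088,-0.128,0,0],[0.088,-0.128,0,0],[0.088,-0.128,0,0],[0.088,-0.128,0,0]]' | python3 -m jog && echo '[[0,0,0,0.06],[0,0,0,0.06],[0,0,0,0.06],[0,0,0,0.06],[0,0,0,0.06],[0,0,0,0.06],[0,0,0,0.06],[0,0,0,0.06]]' | python3 -m jog && python3 -c "
from h import *
delta([540,120,290],-0.72)"
```

```text
time_s: 2.35
eef_pos: [447.2, -134.2, 296.7]
tool_rot: [3.141, -0.001, 0.272]
wrist_force: [1.2, -0.3, -0.2]
grip_width: 49.9
grasp_force: 0.0
time_s: 3.02
eef_pos: [446.9, -136.0, 296.5]
tool_rot: [-3.142, -0.0, -0.694]
wrist_force: [-0.3, -0.5, 0.2]
grip_width: 49.9
grasp_force: 0.0
tool d [ -92.2 -256.3    6.4] yaw -0.694 turn 0.026 q [ 0.52  0.1  -0.34  1.93  0.04  1.12 -2.1 ] f [-0.3 -0.5  0.2]
```

In the tool's units: -0.12 rad is -0.06.

```bash
for i in 1 2 3; do echo '[[0,0,0,-0.06],[0,0,0,-0.06],[0,0,0,-0.06],[0,0,0,-0.06],[0,0,0,-0.06],[0,0,0,-0.06],[0,0,0,-0.06],[0,0,0,-0.06]]' | python3 -m jog | grep rot; done;  echo '[[0,0,0,-0.06],[0,0,0,-0.06]]' | python3 -m jog && python3 -c "
from h import *
delta([540,120,290],2.42)"
```

```text
tool_rot: [3.141, -0.0, 0.278]
tool_rot: [3.141, 0.0, 1.238]
tool_rot: [3.142, 0.001, 2.198]
time_s: 5.18
eef_pos: [446.9, -136.0, 296.5]
tool_rot: [-3.142, 0.001, 2.438]
wrist_force: [0.0, 1.1, 0.5]
grip_width: 50.0
grasp_force: 0.0
tool d [ 94.8 255.4   6.4] yaw 2.438 turn 0.018 q [ 0.73  0.12 -0.57  1.92  0.07  1.12  1.  ] f [0.  1.1 0.5]
```

In the tool's units: 32 mm is 0.128, 12 mm is 0.048.

```bash
echo '[[0.048,0.128,0,0],[0.048,0.128,0,0],[0.048,0.128,0,0],[0.048,0.128,0,0],[0.048,0.128,0,0],[0.048,0.128,0,0],[0.048,0.128,0,0],[0.048,0.128,0.02,0]]' | python3 -m jog && python3 - <<'E'
from h import *
np.set_printoptions(precision=1,suppress=True)
delta([540,120,290],2.42)
for k in range(2):
  p=cam("wrist");
  if k==0: cv2.imwrite('pics/w0.png',p['pixels'])
  for l in("crank_axis","handle_pin","handle_tip","pad","stop","block","clamp"):
    for d in spotter.spot_point(l,p)[:2]:
        X=w(p,d['xyz']);print(l,round(d['score'],2),X,np.array(px(p,X)))
E
```

```text
time_s: 5.85
eef_pos: [541.9, 122.4, 292.3]
tool_rot: [3.14, 0.002, 2.431]
wrist_force: [0.1, -0.5, 0.6]
grip_width: 49.9
grasp_force: 0.0
tool d [-0.1 -3.1  2.3] yaw 2.431 turn 0.011 q [ 0.3  0.3 -0.7  1.7  0.2  1.2  0.3] f [ 0.1 -0.5  0.6]
crank_axis 0.91 [571.3 118.   87.6] [330.4 194.5]
handle_pin 0.97 [508.3 167.   91.9] [327.9 123.2]
handle_pin 0.3 [571.5 120.   -4.2] [328.5 174.1]
handle_tip 0.66 [561.  122.8 103.7] [328.3 189.4]
pad 0.84 [563.6  30.8  -4.2] [278.9 208.4]
pad 0.54 [549.2  -4.9  11.5] [252.9 220.3]
stop 0.81 [560.8 -35.8   8.6] [243.8 237.6]
stop 0.64 [573.2 120.4  -0.6] [329.6 175.4]
block 0.86 [549.8  -4.7  13.3] [253.  220.9]
clamp 0.81 [572.  119.1  -1.2] [328.4 175.3]
clamp 0.68 [570.7 118.8  90.1] [330.7 194.3]
crank_axis 0.96 [568.6 116.6  89.2] [331.2 193.1]
handle_pin 0.65 [507.9 169.1  91.8] [332.5 120.4]
handle_tip 0.95 [559.9 126.1 105.6] [333.6 186.2]
pad 0.59 [562.8  27.   -1.5] [279.2 209.7]
stop 0.56 [557.9 -33.6   7.6] [246.2 234.6]
block 0.69 [548.9  -3.7  13.1] [255.7 219.6]
clamp 0.93 [573.5 119.5  -2.1] [332. 175.]
clamp 0.73 [563.7 125.7 104.3] [335.5 188.7]
```

View pics/w0.png

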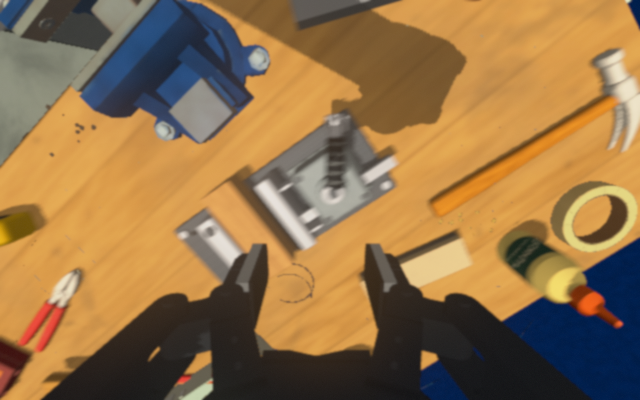

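The wrist view shows the hub at (333,195), the sleeve running up to the pin at about (338,122), and the clamp as expected. One close crop will refine those pixels.

```bash
python3 - <<'E'
from h import *
np.set_printoptions(precision=1,suppress=True)
p=cam("wrist")
for a in((333,195,86),(338,122,100),(338,135,106),(334,183,106)):print(ray(p,*a))
print([px(p,[511,171,96]),px(p,[572,118,86])])
c=p['pixels'][90:230,260:420];cv2.imwrite('pics/w1.png',cv2.resize(c,None,fx=4.2,fy=4.2,interpolation=cv2.INTER_CUBIC))
E
```

```text
[572.5 117.9  86. ]
[511.9 173.9 100. ]
[521.2 165.7 106. ]
[557.2 130.5 106. ]
[[np.float64(335.041147700124), np.float64(122.88476349738785)], [np.float64(332.81858928400857), np.float64(194.6215551317392)]]
```

View pics/w1.png

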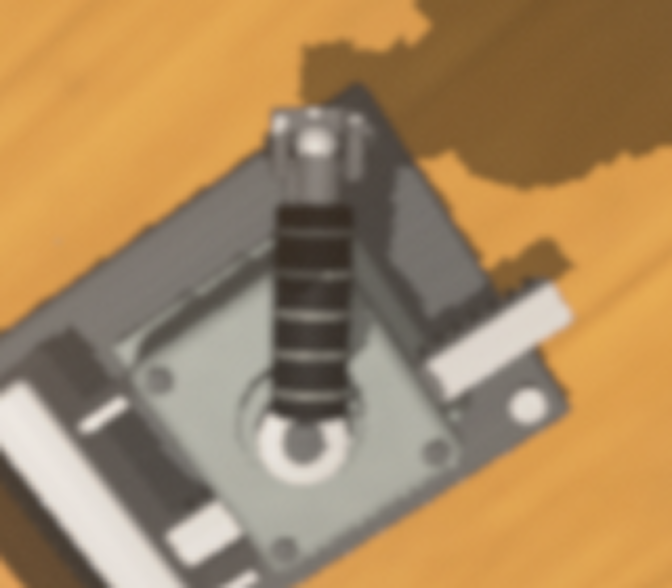

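Hub at crop (303,444) and pin at (316,140). This gives the hub at about (572.5, 117.3) and the pin at about (511.3, 170.6), 81 mm apart against the 80 mm given. Tool x already points outward along the arm, so I descend on the sleeve 45 mm from the pin.

```bash
python3 -c "
from h import *
delta([545.3,141,94],2.425)"
```

```text
tool d [ 10.   18.3 197.4] yaw 2.432 turn 0.007 q [ 0.28  0.31 -0.72  1.74  0.22  1.17  0.36] f [ 0.6 -0.6 -1.2]
```

In the tool's units: 30 mm is 0.12, 25 mm is 0.1.

```bash
echo '[[0.02,0.036,0.08,0],[0.02,0.036,0.12,0],[0,0,0.12,0],[0,0,0.12,0],[0,0,0.1,0],[0,0,0.06,0],[0,0,0,0]]' | python3 -m jog && python3 - <<'E'
from h import *
np.set_printoptions(precision=1,suppress=True)
delta([545.3,141,94],2.425)
p=cam("wrist")
cv2.imwrite('pics/w2.png',p['pixels'][60:400,100:540])
for l in("crank_axis","handle_pin","handle_tip"):
    for d in spotter.spot_point(l,p)[:1]:
        X=w(p,d['xyz']);print(l,round(d['score'],2),X,np.array(px(p,X)))
E
```

```text
time_s: 7.28
eef_pos: [542.9, 139.9, 137.8]
tool_rot: [-3.136, -0.004, 2.432]
wrist_force: [-0.3, 0.2, -0.6]
grip_width: 50.0
grasp_force: 0.0
tool d [-1.3  2.6 43.7] yaw 2.432 turn 0.007 q [ 0.2  0.5 -0.7  1.9  0.4  0.9  0.2] f [-0.3  0.2 -0.6]
crank_axis 0.86 [568.2 116.3  89. ] [315.7 280.4]
handle_pin 0.67 [508.6 167.7  95.1] [315.8 165.7]
handle_tip 0.8 [563.1 128.3 104.5] [325.1 278.4]
```

View pics/w2.png

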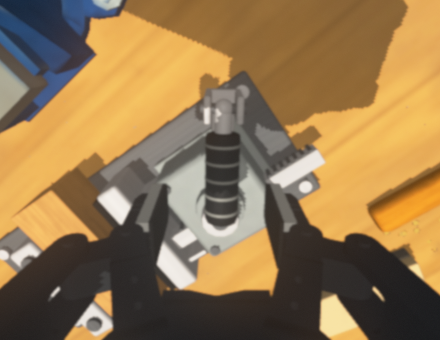

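Sleeve at crop (223,180), centred between the fingers to within about 3 mm, which matches the computed offset. Descending to grip.

In the tool's units: 15 mm is 0.06, 13 mm is 0.052.

```bash
echo '[[0,0.01,0.06,0],[-0.004,0,0.06,0],[0,0,0.052,0],[0,0,0,0]]' | python3 -m jog && echo '[[0,0,0,0],[0,0,0,0],[0,0,0,0],[0,0,0,0],[0,0,0,0],[0,0,0,0]]' | python3 -m jog 10 30 && python3 -c "
from h import *
delta([545.3,141,94],2.425);print(r.sense()['moment'])"
```

```text
time_s: 7.82
eef_pos: [546.7, 141.5, 97.0]
tool_rot: [-3.139, -0.001, 2.431]
wrist_force: [0.4, -1.0, 0.8]
grip_width: 50.2
grasp_force: 0.0
time_s: 8.32
eef_pos: [547.3, 141.1, 98.8]
tool_rot: [-3.14, 0.001, 2.431]
wrist_force: [-3.7, -4.3, 5.6]
grip_width: 18.9
grasp_force: 30.0
tool d [ 1.5 -1.4  4.8] yaw 2.431 turn 0.006 q [ 0.14  0.55 -0.62  1.91  0.43  0.82  0.15] f [-3.7 -4.3  5.6]
[-0.80736538  0.74366461 -0.12931794]
```

In the tool's units: -4.3 mm is -0.0172, -4.2 mm is -0.0168.

```bash
echo '[[0.0008,-0.004,-0.0172,0],[0.0024,-0.002,-0.0172,0],[0.004,0,-0.0168,0],[0.0056,0,-0.0164,0],[0.0072,0,-0.016,0],[0.0084,0,-0.0152,0],[0,0,0,0]]' | python3 -m jog && python3 -c "
from h import *
delta([547.3,141.1,98.8],2.425);print(r.sense()['moment'])"
```

```text
time_s: 8.9
eef_pos: [540.3, 146.7, 123.5]
tool_rot: [3.141, -0.001, 2.433]
wrist_force: [-1.4, 2.2, -7.1]
grip_width: 19.1
grasp_force: 30.0
tool d [-8.9  0.3 24.6] yaw 2.433 turn 0.008 q [ 0.15  0.51 -0.64  1.9   0.39  0.86  0.17] f [-1.4  2.2 -7.1]
[ 0.5078862   0.15999693 -0.13866092]
```

In the tool's units: 4 mm is 0.016, 3.8 mm is 0.0152.

```bash
echo '[[0.0096,0,-0.0144,0],[0.0112,0,-0.0132,0],[0.0124,0,-0.012,0],[0.0136,0,-0.0108,0],[0.0144,0,-0.0096,0],[0.0152,0,-0.008,0],[0.016,0,-0.0068,0],[0,0,0,0]]' | python3 -m jog && python3 -c "
from h import *
delta([547.3,141.1,98.8],2.425);print(r.sense()['moment'])"
```

```text
time_s: 9.57
eef_pos: [524.2, 160.6, 142.8]
tool_rot: [3.141, 0.002, 2.432]
wrist_force: [3.6, -0.8, -7.0]
grip_width: 18.7
grasp_force: 29.8
tool d [-30.1   0.3  44. ] yaw 2.432 turn 0.007 q [ 0.14  0.47 -0.66  1.92  0.37  0.88  0.15] f [ 3.6 -0.8 -7. ]
[-0.17016451 -0.86655815 -0.07483045]
```

In the tool's units: 4.3 mm is 0.0172, 2.5 mm is 0.01.

```bash
echo '[[0.016,0,-0.0048,0],[0.0168,0,-0.0032,0],[0.0172,0,-0.0016,0],[0.01,0,0,0],[0,0,0,0],[0,0,0,0]]' | python3 -m jog && python3 - <<'E'
from h import *
np.set_printoptions(precision=1,suppress=True)
delta([547.3,141.1,98.8],2.425);print(r.sense()['moment'])
for n in("wrist","side","top"):
  p=cam(n); cv2.imwrite(f'pics/{n}3.png',p['pixels'])
  for l in("crank_axis","handle_pin","handle_tip","pad","stop","block"):
    for d in spotter.spot_point(l,p)[:1]:
        X=w(p,d['xyz']);print(n,l,round(d['score'],2),X,np.array(px(p,X)))
a=cv2.imread('pics/side3.png')[150:270,240:400]
cv2.imwrite('pics/a3.png',cv2.resize(a,None,fx=4.5,fy=4.5,interpolation=cv2.INTER_CUBIC))
E
```

```text
time_s: 10.07
eef_pos: [514.4, 169.3, 145.8]
tool_rot: [3.14, 0.004, 2.431]
wrist_force: [4.6, -3.1, -2.8]
grip_width: 18.3
grasp_force: 29.4
tool d [-43.1   0.   47.2] yaw 2.431 turn 0.006 q [ 0.1  0.5 -0.7  1.9  0.4  0.9  0.1] f [ 4.6 -3.1 -2.8]
[-0.8 -1.2 -0. ]
wrist crank_axis 0.59 [570.8 118.   87.3] [314.5 320.9]
wrist handle_pin 0.79 [508.1 165.2  94.6] [306.  227.5]
wrist handle_tip 0.97 [527.2 159.  165.6] [319.6 335.1]
wrist block 0.76 [416.5 274.    1.8] [336.7  12.9]
side crank_axis 0.56 [571.3 116.8  95.9] [304.9 215.1]
side handle_pin 0.5 [515.3 169.6  97.7] [308.8 231.8]
side handle_tip 0.68 [531.5 157.  162.1] [307.2 212.1]
side pad 0.46 [566.2  30.8   0.9] [321.5 222.2]
side stop 0.48 [559.4 -41.9  11.7] [335.5 209.3]
side block 0.74 [548.8 -11.4  13.3] [333. 215.]
top crank_axis 0.7 [571.2 116.5  92.1] [286.7 212. ]
top handle_pin 0.4 [574.7 117.3  94.6] [286.3 210.6]
top handle_tip 0.16 [563.1 -36.6  16.1] [340.1 217.2]
top pad 0.55 [566.3  30.5  -2.4] [317.7 217.1]
top stop 0.53 [561.  -35.3  16.6] [339.7 217.9]
top block 0.69 [548.5  -5.8  13.6] [329.9 222.3]
```

View pics/a3.png

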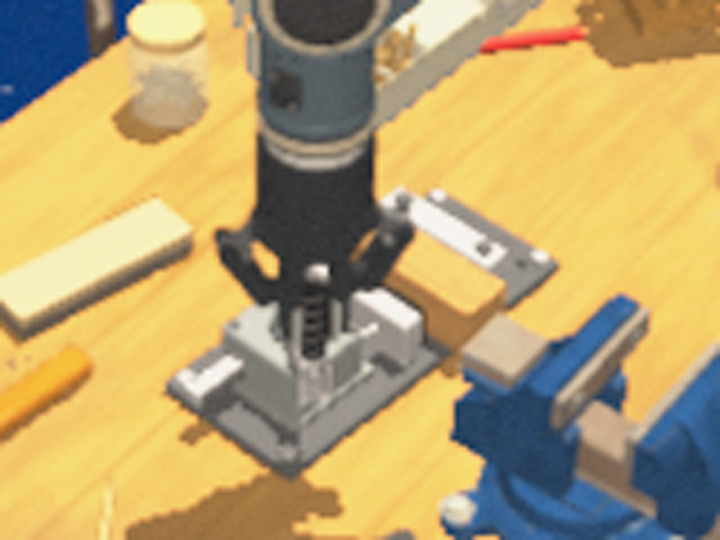

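The side crop shows the handle at (315,310) in the fingers, its tip leaning a little inward and not yet fully upright. I push outward towards the end stop while watching the force.

```bash
for i in 1 2; do echo '[[0.004,0,0,0],[0.004,0,0,0],[0.004,0,0,0],[0,0,0,0]]' | python3 -m jog | grep -E "eef|force"; done; python3 - <<'E'
from h import *
np.set_printoptions(precision=1,suppress=True)
for k in range(2):
  for n in("wrist","side"):
    p=cam(n)
    for l in("handle_pin","handle_tip"):
      for d in spotter.spot_point(l,p)[:1]:
        X=w(p,d['xyz']);print(n,l,round(d['score'],2),X,np.array(px(p,X)))
E
```

```text
eef_pos: [513.0, 170.6, 146.0]
wrist_force: [6.6, -5.1, -2.8]
grasp_force: 29.2
eef_pos: [510.8, 172.5, 146.0]
wrist_force: [6.7, -4.5, -2.9]
grasp_force: 29.4
wrist handle_pin 0.61 [571.4 120.3  -0.2] [316.7 262.9]
wrist handle_tip 0.95 [522.5 160.8 163.6] [315.6 331.4]
side handle_pin 0.75 [515.  165.7  97.9] [309.6 231.1]
side handle_tip 0.59 [527.8 162.6 167.4] [307.  212.3]
wrist handle_pin 0.84 [509.2 166.1  93.2] [308.2 233.7]
wrist handle_tip 0.74 [524.4 164.8 162.2] [325.4 327. ]
side handle_pin 0.46 [513.6 170.1  99.8] [309.1 231.7]
```

In the tool's units: 1 mm is 0.004.

```bash
for i in 1 2 3; do echo '[[0.004,0,0,0],[0.004,0,0,0],[0,0,0,0]]' | python3 -m jog | grep -E "eef|force"; done; python3 - <<'E'
from h import *
np.set_printoptions(precision=1,suppress=True)
for k in range(2):
  for n in("wrist","side"):
    p=cam(n)
    for l in("handle_pin","handle_tip"):
      for d in spotter.spot_point(l,p)[:1]:
        X=w(p,d['xyz']);print(n,l,round(d['score'],2),X,np.array(px(p,X)))
E
```

```text
eef_pos: [509.2, 173.9, 146.0]
wrist_force: [6.9, -4.8, -2.3]
grasp_force: 29.0
eef_pos: [507.7, 174.9, 145.9]
wrist_force: [6.4, -5.2, -2.3]
grasp_force: 28.3
eef_pos: [505.8, 176.7, 146.0]
wrist_force: [5.5, -4.7, -2.0]
grasp_force: 26.6
wrist handle_pin 0.9 [508.2 170.3  93.4] [312.3 237.9]
wrist handle_tip 0.98 [519.6 169.2 165.9] [326.1 333.2]
side handle_pin 0.6 [511.3 168.1  97.4] [310.1 232.2]
side handle_tip 0.48 [521.  166.7 166.1] [308.  214.3]
wrist handle_pin 0.71 [509.5 170.9  92.9] [314.3 238.6]
wrist handle_tip 0.97 [516.7 166.8 163.1] [317.4 327.3]
side handle_pin 0.58 [515.1 163.9  96.7] [309.9 231. ]
side handle_tip 0.62 [521.7 166.7 166.9] [307.8 214. ]
```

The TCP has passed the pin while the handle lags, so the sleeve slipped towards the pad edge. I regrip centred with a firmer grip.

In the tool's units: -7 mm is -0.028, -6 mm is -0.024.

```bash
echo '[[0,0,0,0],[0,0,0,0],[0,0,0,0]]' | python3 -m jog 45 | grep -E "force|width|eef" ; echo '[[-0.024,0,0,0],[-0.028,0,0,0],[0,0,0,0]]' | python3 -m jog 45 | grep -E "force|width|eef"; python3 - <<'E'
from h import *
np.set_printoptions(precision=1,suppress=True)
delta([0,0,0],2.425)
for k in range(2):
  for n in("wrist","side"):
    p=cam(n)
    if k==0: cv2.imwrite(f'pics/{n}4.png',p['pixels'])
    for l in("handle_pin","handle_tip"):
      for d in spotter.spot_point(l,p)[:1]:
        X=w(p,d['xyz']);print(n,l,round(d['score'],2),X,np.array(px(p,X)))
a=cv2.imread('pics/wrist4.png')[150:400,140:500]
cv2.imwrite('pics/a4.png',cv2.resize(a,None,fx=2.2,fy=2.2,interpolation=cv2.INTER_CUBIC))
E
```

```text
eef_pos: [502.8, 179.3, 145.1]
wrist_force: [-0.4, -0.2, 0.5]
grip_width: 45.1
grasp_force: 0.0
eef_pos: [514.3, 168.5, 144.2]
wrist_force: [-0.6, 0.3, 0.3]
grip_width: 44.8
grasp_force: 0.0
tool d [ 279.5 -463.6  143.9] yaw 2.43 turn 0.005 q [ 0.1  0.5 -0.7  1.9  0.4  0.9  0.1] f [-0.6  0.3  0.3]
wrist handle_pin 0.57 [506.5 165.2  92. ] [305.4 224.8]
wrist handle_tip 0.87 [519.8 166.7 162.4] [323.4 311. ]
side handle_pin 0.59 [514.5 166.6  97.8] [309.5 231.4]
side handle_tip 0.6 [571.8 115.2   1.5] [305.1 235.4]
wrist handle_pin 0.69 [509.5 169.9  94. ] [314.1 228. ]
wrist handle_tip 0.87 [516.9 167.2 165.2] [319.7 314.9]
side handle_pin 0.75 [515.1 165.6  98.5] [309.6 231. ]
side handle_tip 0.41 [521.4 167.9 167.1] [307.6 214.2]
```

View pics/a4.png

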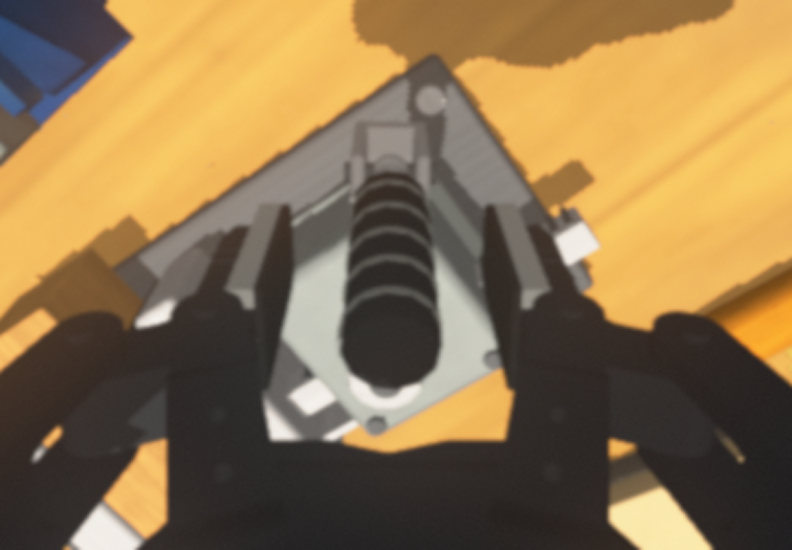

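The wrist crop shows the handle nearly upright between the open fingers, with its top end face centred near (390,340), i.e. full-frame (317,304).

```bash
python3 - <<'E'
from h import *
np.set_printoptions(precision=1,suppress=True)
p=cam("wrist");t=ray(p,317.3,304.5,164);u=np.array([-.755,.657]);pin=np.array([572.5,117.3])+80*u
print(t,pin,'outward',(t[:2]-pin)@u,'tcp',(r.sense()['eef_pos'][:2]-pin)@u, 'lat',(t[:2]-pin)@[.657,.755],(r.sense()['eef_pos'][:2]-pin)@[.657,.755])
E
```

```text
[513.2 169.  164. ] [512.1 169.9] outward -1.4102201720585592 tcp -0.658871586473091 lat 0.12178110879733073 0.5534893468937103
```

In the tool's units: 1 mm is 0.004.

```bash
echo '[[0,0,0,0],[0,0,0,0],[0,0,0,0],[0,0,0,0],[0,0,0,0]]' | python3 -m jog 10 60; for i in 1 2; do echo '[[0.004,0,0,0],[0.004,0,0,0],[0,0,0,0]]' | python3 -m jog | grep -E "eef|force"; done
```

```text
time_s: 15.3
eef_pos: [513.3, 170.1, 144.3]
tool_rot: [3.141, 0.0, 2.432]
wrist_force: [0.2, 0.9, 1.4]
grip_width: 18.7
grasp_force: 58.5
eef_pos: [512.9, 170.3, 144.4]
wrist_force: [5.8, -3.0, -0.3]
grasp_force: 58.5
eef_pos: [512.6, 170.6, 144.4]
wrist_force: [7.9, -2.9, -0.6]
grasp_force: 58.5
```

In the tool's units: 1 mm is 0.004.

```bash
for i in 1 2; do echo '[[0.004,0,0,0],[0.004,0,0,0],[0,0,0,0],[0,0,0,0]]' | python3 -m jog | grep -E "eef|force"; done;  python3 - <<'E'
from h import *
np.set_printoptions(precision=1,suppress=True)
for k in range(3):
  for n in("wrist","side"):
    p=cam(n)
    for l in("handle_pin","handle_tip"):
      for d in spotter.spot_point(l,p)[:1]:
        X=w(p,d['xyz']);print(n,l,round(d['score'],2),X,np.array(px(p,X)))
E
```

```text
eef_pos: [512.3, 170.8, 144.5]
wrist_force: [8.8, -5.5, -1.0]
grasp_force: 58.6
eef_pos: [512.0, 171.0, 144.5]
wrist_force: [11.3, -7.0, -3.3]
grasp_force: 58.6
wrist handle_pin 0.6 [508.9 169.4  92.2] [312.1 227.6]
wrist handle_tip 0.59 [517.7 166.7 161.9] [319.3 313.4]
side handle_pin 0.69 [571.4 113.2  98.6] [305.6 213.9]
side handle_tip 0.52 [522.7 168.6 169.7] [307.1 213.6]
wrist handle_pin 0.95 [511.6 169.1  95.5] [314.6 233.1]
wrist handle_tip 0.61 [516.8 167.5 163.7] [319.6 313.9]
side handle_pin 0.44 [515.1 167.5  95.8] [309.2 231.9]
side handle_tip 0.61 [520.3 167.6 168.4] [308.  214.1]
wrist handle_tip 0.91 [517.6 166.9 162.2] [319.8 313.5]
side handle_pin 0.55 [513.4 170.   97. ] [309.2 232.3]
side handle_tip 0.62 [523.5 167.  168.4] [307.3 213.5]
```

The force now rises stiffly with almost no movement: 13 N for 1.7 mm, which is more than the hinge friction. So the handle is at its end stop, fold about 1.6. I ease off and start cranking. Tool +y is the clockwise tangent, and the measured pad–stop gap of 67 − 45 mm means about 1.1 rad of free travel.

In the tool's units: -2.5 mm is -0.01.

```bash
echo '[[-0.01,0,0,0],[-0.01,0,0,0],[0,0,0,0]]' | python3 -m jog | grep -E "eef|force"; echo '[[-0.0004,0.0192,0,0],[-0.0016,0.0192,0,0],[-0.0028,0.0188,0,0],[-0.004,0.0188,0,0],[-0.0052,0.0184,0,0],[-0.0064,0.018,0,0],[-0.0072,0.0176,0,0]]' | python3 -m jog; python3 - <<'E'
from h import *
C=np.array([572.5,117.3]);e=r.sense()['eef_pos'][:2]-C;f=r.sense()['wrist_force'][:2];a=np.arctan2(e[1],e[0]);print(np.hypot(*e),a,'rad F',f@[np.cos(a),np.sin(a)],'cw F',f@[np.sin(a),-np.cos(a)])
E
```

```text
eef_pos: [512.7, 170.6, 144.4]
wrist_force: [6.6, -2.6, 0.2]
grasp_force: 58.7
time_s: 18.2
eef_pos: [536.3, 188.7, 144.2]
tool_rot: [-3.135, 0.002, 2.43]
wrist_force: [-3.4, -7.3, 8.4]
grip_width: 18.1
grasp_force: 60.2
80.09230793526831 2.039837597970146 rad F -4.9985101003475005 cw F -6.327281261063913
```

In the tool's units: 4.3 mm is 0.0172, 4.2 mm is 0.0168.

```bash
cat > st.py <<'E'
from h import *
s=r.sense()
C=np.array([572.5,117.3]);e=s['eef_pos'][:2]-C;f=s['wrist_force'];a=np.arctan2(e[1],e[0])
print('t %.2f R %.1f alpha %.3f radF %.1f cwF %.1f z %.1f fz %.1f grip %.1f'%(s['time_s'],np.hypot(*e),2.413-a,f[:2]@[np.cos(a),np.sin(a)],f[:2]@[np.sin(a),-np.cos(a)],s['eef_pos'][2],f[2],s['grip_width']))
E
echo '[[-0.0084,0.0172,0,0],[-0.0092,0.0168,0,0],[-0.0104,0.016,0,0],[-0.0112,0.0156,0,0]]' | python3 -m jog >/dev/null; python3 st.py;  echo '[[-0.0124,0.0148,0,0],[-0.0132,0.014,0,0]]' | python3 -m jog>/dev/null; python3 st.py
```

```text
t 18.53 R 80.4 alpha 0.608 radF -5.5 cwF -6.9 z 144.3 fz 9.1 grip 18.2
t 18.70 R 80.5 alpha 0.724 radF -5.2 cwF -7.2 z 144.3 fz 8.4 grip 18.6
```

In the tool's units: -1.8 mm is -0.0072, -1.7 mm is -0.0068.

```bash
echo '[[-0.0068,0.0068,0,0],[-0.0072,0.0064,0,0]]' | python3 -m jog>/dev/null; python3 st.py;echo '[[-0.0072,0.0064,0,0],[-0.0076,0.006,0,0]]' | python3 -m jog>/dev/null; python3 st.py; python3 - <<'E'
from h import *
np.set_printoptions(precision=1,suppress=True)
for n in("top","side"):
  p=cam(n); cv2.imwrite(f'pics/{n}5.png',p['pixels'])
  for l in("pad","stop","block"):
    for d in spotter.spot_point(l,p)[:1]:
        X=w(p,d['xyz']);print(n,l,round(d['score'],2),X)
a=cv2.imread('pics/top5.png')[180:250,255:380]
cv2.imwrite('pics/a5.png',cv2.resize(a,None,fx=6,fy=6,interpolation=cv2.INTER_CUBIC))
E
```

```text
t 18.87 R 81.2 alpha 0.779 radF -4.4 cwF -6.0 z 144.2 fz 8.6 grip 18.6
t 19.03 R 81.1 alpha 0.835 radF -3.9 cwF -6.4 z 144.2 fz 7.6 grip 18.6
top pad 0.65 [562.6  13.7  -0.9]
top stop 0.69 [560.2 -32.9  13.8]
top block 0.86 [550.6 -10.   13. ]
side pad 0.54 [563.8  14.9   4.7]
side stop 0.72 [559.  -42.1  14.7]
side block 0.86 [414.  277.3   2.3]
```

View pics/a5.png

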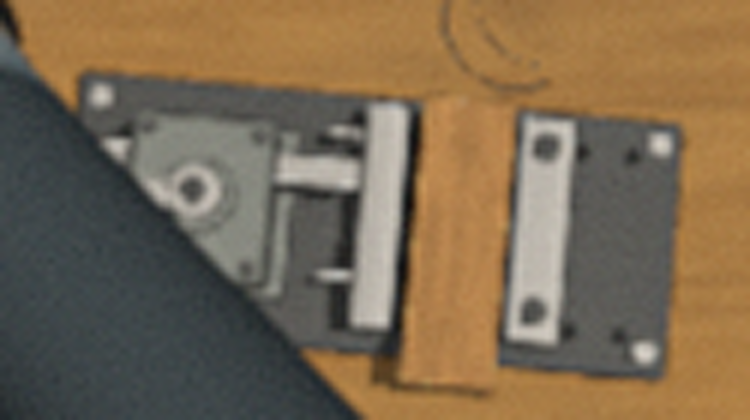

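The top crop shows the pad against the block at about x=415. The block's right edge is at 507 (top) to 498 (bottom) and the stop face is at 518 to 503, so a gap of about 3–5 mm remains. I go on in fine steps and log the crank force.

In the tool's units: -1.3 mm is -0.0052, 1 mm is 0.004.

```bash
echo '[[-0.0052,0.004,0,0],[-0.0052,0.004,0,0]]' | python3 -m jog>/dev/null; python3 st.py;echo '[[-0.0052,0.0036,0,0],[-0.0052,0.0036,0,0]]' | python3 -m jog>/dev/null; python3 st.py; echo '[[-0.0052,0.0036,0,0]]' | python3 -m jog>/dev/null; python3 st.py; echo '[[-0.0056,0.0036,0,0]]' | python3 -m jog>/dev/null; python3 st.py; echo '[[-0.0056,0.0032,0,0]]' | python3 -m jog>/dev/null; python3 st.py
```

```text
t 19.60 R 81.1 alpha 0.874 radF -4.0 cwF -6.8 z 144.2 fz 7.4 grip 18.7
t 19.77 R 81.1 alpha 0.912 radF -4.0 cwF -5.3 z 144.3 fz 7.6 grip 18.7
t 19.85 R 81.7 alpha 0.929 radF -4.0 cwF -6.3 z 144.2 fz 7.0 grip 18.8
t 19.93 R 81.7 alpha 0.947 radF -3.2 cwF -5.4 z 144.1 fz 6.5 grip 18.7
t 20.02 R 81.7 alpha 0.967 radF -2.4 cwF -6.6 z 144.1 fz 7.0 grip 18.9
```

In the tool's units: -1.4 mm is -0.0056, 0.8 mm is 0.0032.

```bash
echo '[[-0.0056,0.0032,0,0]]' | python3 -m jog>/dev/null; python3 st.py;echo '[[-0.0056,0.0032,0,0]]' | python3 -m jog>/dev/null; python3 st.py; echo '[[-0.0056,0.0032,0,0]]' | python3 -m jog>/dev/null; python3 st.py; echo '[[-0.0056,0.0028,0,0]]' | python3 -m jog>/dev/null; python3 st.py
```

```text
t 20.10 R 81.6 alpha 0.986 radF -3.5 cwF -6.4 z 144.2 fz 7.4 grip 18.3
t 20.18 R 81.6 alpha 1.003 radF -4.0 cwF -6.9 z 144.1 fz 7.3 grip 18.5
t 20.27 R 81.6 alpha 1.019 radF -2.5 cwF -7.0 z 144.2 fz 7.7 grip 18.8
t 20.35 R 81.6 alpha 1.035 radF -3.5 cwF -8.3 z 144.2 fz 8.7 grip 18.5
```

In the tool's units: -1.4 mm is -0.0056, 0.7 mm is 0.0028.

```bash
echo '[[-0.0056,0.0028,0,0]]' | python3 -m jog>/dev/null; python3 st.py;echo '[[-0.0056,0.0028,0,0]]' | python3 -m jog>/dev/null; python3 st.py; echo '[[0,0,0,0]]' | python3 -m jog>/dev/null; python3 st.py
```

```text
t 20.43 R 81.6 alpha 1.050 radF -4.3 cwF -8.5 z 144.1 fz 7.7 grip 18.8
t 20.52 R 81.6 alpha 1.065 radF -4.1 cwF -9.6 z 144.1 fz 8.6 grip 18.7
t 20.60 R 81.5 alpha 1.068 radF -3.8 cwF -8.1 z 144.1 fz 9.1 grip 18.1
```

The rows are not in the units I measure in: shifts go in shares of 0.25 m and turns go in shares of 2 rad. I convert before sending: -1.4 mm is -0.0056, 0.7 mm is 0.0028.

```bash
echo '[[-0.0056,0.0028,0,0]]' | python3 -m jog>/dev/null; python3 st.py;echo '[[-0.0056,0.0028,0,0]]' | python3 -m jog>/dev/null; python3 st.py; echo '[[-0.0036,0.002,0,0]]' | python3 -m jog>/dev/null; python3 st.py; for i in 1 2 3; do echo '[[0,0,0,0]]' | python3 -m jog>/dev/null; python3 st.py; done
```

```text
t 20.68 R 81.6 alpha 1.078 radF -3.8 cwF -9.8 z 144.1 fz 8.4 grip 18.5
t 20.77 R 81.5 alpha 1.095 radF -4.7 cwF -9.7 z 144.1 fz 10.1 grip 18.5
t 20.85 R 81.5 alpha 1.106 radF -5.2 cwF -9.8 z 144.1 fz 10.6 grip 18.4
t 20.93 R 81.5 alpha 1.108 radF -3.8 cwF -10.7 z 144.1 fz 10.0 grip 18.8
t 21.02 R 81.6 alpha 1.108 radF -3.8 cwF -10.2 z 144.1 fz 9.5 grip 18.2
t 21.10 R 81.6 alpha 1.108 radF -4.5 cwF -10.0 z 144.1 fz 9.5 grip 18.5
```

In the tool's units: -30 mm is -0.12, -20 mm is -0.08.

```bash
echo '[[0,0,0,0],[0,0,0,0],[0,0,0,0],[0,0,0,0]]' | python3 -m jog 55 | grep -E "force|width|eef"; echo '[[0,0,-0.04,0],[0,0,-0.08,0],[0,0,-0.12,0],[0,0,-0.12,0],[0,0,-0.12,0],[0,0,-0.08,0],[0,0,0,0]]' | python3 -m jog | grep -E "force|eef"; python3 - <<'E'
from h import *
np.set_printoptions(precision=1,suppress=True)
p=cam("wrist");cv2.imwrite('pics/w6.png',p['pixels'])
for n in("wrist","side","top"):
  p=cam(n); cv2.imwrite(f'pics/{n}6.png',p['pixels'])
  for l in("handle_pin","handle_tip","pad","stop","block"):
    for d in spotter.spot_point(l,p)[:1]:
        X=w(p,d['xyz']);print(n,l,round(d['score'],2),X,np.array(px(p,X)))
cv2.imwrite('pics/a6.png',cv2.resize(cv2.imread('pics/side6.png')[150:270,240:400],None,fx=4.5,fy=4.5,interpolation=cv2.INTER_CUBIC))
E
```

```text
eef_pos: [598.8, 195.2, 143.8]
wrist_force: [-0.1, -0.5, 0.7]
grip_width: 54.9
grasp_force: 0.0
eef_pos: [601.1, 196.9, 290.4]
wrist_force: [0.8, 0.7, -0.1]
grasp_force: 0.0
wrist handle_pin 0.62 [590.6 193.8  95.5] [308.5 170.6]
wrist handle_tip 0.71 [595.5 194.6 161. ] [311.6 191.6]
wrist stop 0.69 [573.9 118.6  -2.2] [261.9 179.8]
wrist block 0.9 [550.3 -10.7  13.5] [183.4 227.6]
side handle_pin 0.7 [597.6 193.8  96.9] [283.  224.8]
side handle_tip 0.5 [596.6 193.4 166.8] [282.7 208.4]
side pad 0.71 [505.2 398.2   5.7] [263.1 300.3]
side stop 0.63 [560.6 -41.2  14. ] [335.2 208.8]
side block 0.78 [414.8 280.8   0.9] [312.5 290.8]
top pad 0.52 [561.7  11.1  -1.1] [324.1 218.5]
top stop 0.85 [559.1 -34.4  17. ] [339.4 218.5]
top block 0.75 [546.6 -11.9  15. ] [331.9 222.8]
```

View pics/w6.png

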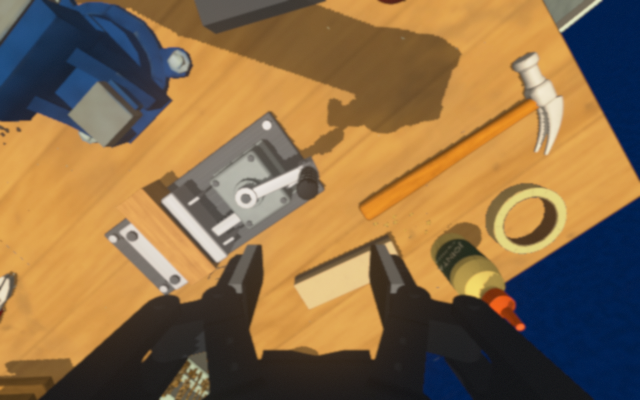

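View pics/a6.png

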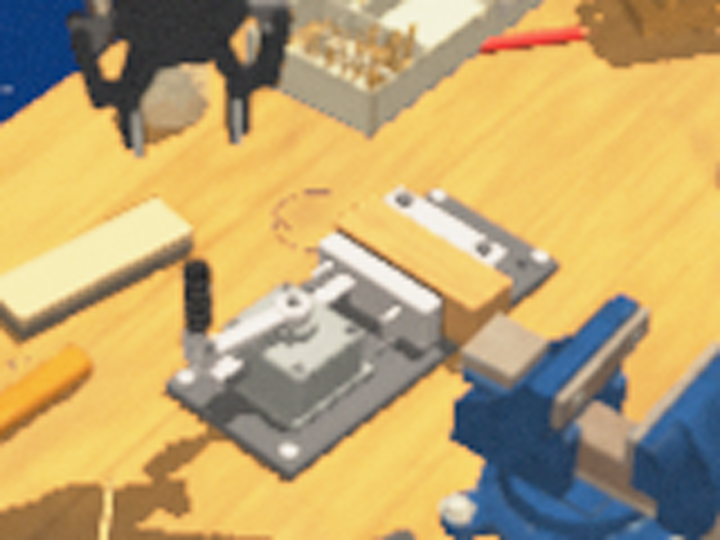

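The wrist view shows the upright handle end-on at (307,182) and the block flush against the stop. The side crop shows the handle upright at (197,300), and the gripper is clear of everything. The crank force at the end implied about 17 N, so I hand in.

```bash
python3 -c "
from plant import order
print(order.finish_job())"
```

```text
the job is handed in; nothing more can be done
None
```

I swung the handle upright, cranked clockwise until the block was seated flat against the stop at about 17 N (estimated from the crank force), let go with the gripper clear, and handed the job in; no verdict came back.

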